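Unpack the stained-glass rack

ROBOT

A 7-joint arm with a two-finger parallel gripper is mounted at the origin on the work surface. World frame = base frame: x ahead of the robot, y to its left, z up, the work surface at z = 0. Lengths are in m, angles in degrees, forces in N, time in s.
With the tool pointing down it reaches from about 0.35 to 0.775 m from the base axis. Payload 3.1 kg.
Tool frame: the origin (TCP) lies at the very end of the fingers, on their centre line; the grasp point (between the pads) lies 19 mm behind it; z points along the fingers, y is the line along which they close (so a half turn about z gives the same grasp; the last joint's range is limited). The gripper opens to 85 mm and grips with 20 to 120 N. Pads are 22 mm wide; open, the fingers measure 114 mm over their backs; the gripper's body (76 mm by 85 mm) begins 54 mm behind the grasp point. The pads swing forward as they close: fully open they stand 13 mm farther back than shut.
Start: joints at [-2.389, 17.813, 0.802, 86.603, -0.252, 75.585, -1.558], TCP at [0.55, 0, 0.231] pointing down, gripper open.
Joint ranges: [-154.91, 154.91], [-16.99, 109.72], [-72.82, 74.43], [7.12, 147.25], [-82.49, 262.49], [11.32, 116.49], [-174.64, 174.64]. Speed limits (degrees/s): [159.86, 159.86, 180, 180, 180, 180, 180].

INTERFACE

Orientations are given as [roll, pitch, yaw] about the fixed x, y, z axes, in that order (R = Rz(yaw) Ry(pitch) Rx(roll)).
In Python, from station import robot gives the robot as it stands. Calls block until the motion is done:
- robot.move_to(position, orientation): joint-space move of the TCP to a pose.
- robot.line_to(position, orientation=None, velocity=0.15, f_stop=None): straight line of the TCP; orientation=None keeps the orientation; velocity is the mean speed in m/s. With f_stop (N) it stops when the force on the tool has changed by that much, and returns True; else False.
- robot.move_j(angles): joint-space move.
- robot.gripper_to(opening, force=None): opening from 0.0 (shut) to 1.0 (fully open); force is the grip in N (None keeps the last); returns when the fingers have stopped.
- robot.pause(seconds).
- robot.inverse_kinematics(position, orientation): joint angles nearest the present ones, or None.
- robot.sense(): the state.
- robot.grab_frame(name): name is "scene" or "side" or "wrist"; returns the picture (384x512x3 uint8, red, green, blue); there is no depth.
- robot.calibration(name): a dict with "mtx" (3x3 intrinsics, pixels), "extrinsics" (4x4, takes a point from world to camera coordinates); the wrist camera has in their place "T_tool_cam" (4x4, takes a point from camera to tool coordinates, whose origin is the TCP and whose axes are the flange's). Camera axes: x right, y up, looking along -z (the intrinsics and any distortion apply to the point x, -y, -z); pixel columns grow to the right and rows downward; lengths in m; the calibration is good to about 2 mm. A picture is of the moment at which its call begins: read the wrist's pose just before it. calibration takes no time and is no camera call.
A pose or a line that the arm cannot do raises robot.PlanningError and nothing moves.
- robot.close_job(): hands the job in; it is judged then, once.
The state is a dict: "time_s": time; "joint_positions": joint angles; "dq": joint speeds; "joint_torque": joint torques, N m; "tool_pos": TCP position; "eef_rot": TCP orientation; "contact_force": force on the tool from outside, world axes, zero at the start; "torque": the same for the moment, N m; "finger_gap": opening from 0.0 (shut) to 1.0 (fully open); "gripper_force": force on a finger pad.
Only numpy, scipy, OpenCV 4.12 (cv2) and the standard library are available. Lean on these libraries where they do the work, as an engineer would, in place of code of your own. Each camera call takes 0.05 s, during which the arm holds its last target. There are 200 camera calls.

TASK

Slide the rack's hold-down bar fully back by its red handle, then unpack both stacks: lay every green glass piece flat in the green tray, every white one flat in the white tray, and pile all the wooden spacers neatly one on another in the middle of the cork mat. When the rack is empty, slide the bar fully home again; leave the other things on the bench where they are.

Things in the scene. Friction and masses are not known exactly. Their poses are not given: they have to be found in the camera images.
- rack: plywood packing rack fixed to the bench. Origin on the bench, midway between the two stacks; x points away from the robot along the slide, y to its left. Base 8 mm thick, x -68 to 178, y +-145 mm; rails along x at y +-133 mm, 20 mm high. A dark bearer strip, 40 mm wide in x, 230 mm long in y, top 16 mm above the bench, carries the stacks at y -60 and +60 mm, plates' length along y
- clamp (a joint): the hold-down bar's slide on the rack's rails, in m: 0 = fully home over the stacks (toward the robot, end stop), 0.12 = fully back (away from the robot, end stop), clear of the stacks. Slides freely with about 3 N friction and stays where it is left; starts between 0 and 0.025.
- clamp_handle (a point): grip point in the hold-down bar's red handle, 116 mm above the bench: an upright fin 14 mm thick along the slide (rack x), 80 mm long along rack y, from 92 to 132 mm high, on the middle of the bar. The aluminium bar is 36 mm deep along the slide, 284 mm long, 80 to 92 mm high; its end uprights are 50 mm deep
- green_a: piece of dark green glass, a flat rigid plate 54 x 100 x 12 mm, about 160 g; origin at the centre of its underside, own x across the 54 mm width, y along the 100 mm length, z up. Starts as the lowest plate of one of the two stacks (upward: glass, spacer, glass, sometimes a spacer on top).
- white_a: piece of white opal glass, a flat rigid plate 54 x 100 x 12 mm, about 160 g; origin at the centre of its underside, own x across the 54 mm width, y along the 100 mm length, z up. Starts as the lowest plate of one of the two stacks (upward: glass, spacer, glass, sometimes a spacer on top).
- green_b: piece of dark green glass, a flat rigid plate 54 x 100 x 12 mm, about 160 g; origin at the centre of its underside, own x across the 54 mm width, y along the 100 mm length, z up. Starts as the upper glass of one of the two stacks (upward: glass, spacer, glass, sometimes a spacer on top).
- white_b: piece of white opal glass, a flat rigid plate 54 x 100 x 12 mm, about 160 g; origin at the centre of its underside, own x across the 54 mm width, y along the 100 mm length, z up. Starts as the upper glass of one of the two stacks (upward: glass, spacer, glass, sometimes a spacer on top).
- spacer_1: brown wooden spacer plate 44 x 100 x 16 mm, about 60 g, lying between the two glass pieces of a stack; origin at the centre of its underside, own x across the 44 mm width, y along the length, z up.
- spacer_2: brown wooden spacer plate 44 x 100 x 16 mm, about 60 g, lying between the two glass pieces of a stack; origin at the centre of its underside, own x across the 44 mm width, y along the length, z up.
- spacer_3: brown wooden spacer plate 44 x 100 x 16 mm, about 60 g, lying on top of a stack; may be absent; origin at the centre of its underside, own x across the 44 mm width, y along the length, z up.
- spacer_4: brown wooden spacer plate 44 x 100 x 16 mm, about 60 g, lying on top of a stack; may be absent; origin at the centre of its underside, own x across the 44 mm width, y along the length, z up.
- tray_green: loose open green plastic tray for the green glass, 160 x 160 mm outside, 35 mm high, walls and floor about 4 mm thick, 0.8 kg; origin at the centre of its underside, axes along its sides, z up.
- tray_white: loose open white plastic tray for the white glass, 160 x 160 mm outside, 35 mm high, walls and floor about 4 mm thick, 0.8 kg; origin at the centre of its underside, axes along its sides, z up.
- mat: cork mat 150 x 150 mm, 6 mm thick, fixed to the bench; origin at the centre of its underside, z up.
- solder_spool: bystander, not part of the job: steel spool of solder wire, 54 mm across, 48 mm tall, standing; origin at the centre of its underside.
- flux_bottle: bystander, not part of the job: yellow plastic bottle, 52 mm across, 100 mm tall; origin at the centre of its underside.
- foil_roll: bystander, not part of the job: copper foil roll lying flat, 72 mm across, 14 mm tall; origin at the centre of its underside.
- brush: bystander, not part of the job: small brush lying on the bench, 160 mm long; origin in its middle near the bench.
- pliers: bystander, not part of the job: blue-handled pliers lying on the bench, about 150 mm long; origin in its middle near the bench.
- pin_pot: bystander, not part of the job: small white cup, 60 mm across, 50 mm tall; origin at the centre of its underside.

How it is judged:
By the outcome, as a careful person would: the job done as asked, in the order asked, and still so for the second after the job is handed in, with the robot touching nothing.
Of spacer_3, spacer_4 only 1 to 2 are there at a start; the rules pass over those that are not, and their reading is None.
At some moment in a run one of tray_green, tray_white may be knocked a few centimetres aside while the robot is not near it.
Once in a run the grip may slacken for a moment while it holds something.
It also fails if it takes over 210 s, if anything falls off the work surface, if the arm or the gripper's body presses on something with over 40 N, if the wrist force passes 120 N, or if a joint passes its speed limit or range.

## Working session

There is one attempt and no reset: what is moved stays moved. The work goes in short steps, each a Python script; the robot and the scene stay as the last script left them, time stands still between calls to the robot, and variables do not carry over. Pictures are saved under pics/ and viewed, at most 14 in all, crops included, and the job is handed in when it is done.

```bash
ls; mkdir -p pics; python3 - <<'E'
from station import robot
import cv2,numpy as np
np.set_printoptions(precision=4,suppress=True)
for n in("scene","side","wrist"):
    im=robot.grab_frame(n); cv2.imwrite(f"pics/{n}0.png",im[:,:,::-1]); 
    c=robot.calibration(n); print(n,{k:np.array(v) if not isinstance(v,str) else v for k,v in c.items()})
s=robot.sense(); print(s)
E
```

```text
pics
station.py
scene {'mtx': array([[417.2555,   0.    , 247.6977],
       [  0.    , 417.2555, 198.9234],
       [  0.    ,   0.    ,   1.    ]]), 'extrinsics': array([[ 0.2967,  0.955 ,  0.0068, -0.0981],
       [-0.5462,  0.1638,  0.8215,  0.2596],
       [ 0.7834, -0.2474,  0.5702, -1.949 ],
       [ 0.    ,  0.    ,  0.    ,  1.    ]])}
side {'mtx': array([[353.9921,   0.    , 258.3426],
       [  0.    , 353.9921, 196.4968],
       [  0.    ,   0.    ,   1.    ]]), 'extrinsics': array([[-0.8843, -0.4663,  0.0214,  0.462 ],
       [ 0.282 , -0.4971,  0.8206, -0.2518],
       [-0.372 ,  0.7317,  0.5711, -0.8183],
       [ 0.    ,  0.    ,  0.    ,  1.    ]])}
wrist {'mtx': array([[338.613 ,   0.    , 259.8947],
       [  0.    , 338.613 , 189.7165],
       [  0.    ,   0.    ,   1.    ]]), 'T_tool_cam': array([[-0.0014,  0.9587,  0.2845,  0.0729],
       [ 1.    ,  0.0011,  0.0013, -0.0003],
       [ 0.0009,  0.2845, -0.9587, -0.1426],
       [ 0.    ,  0.    ,  0.    ,  1.    ]])}
{'time_s': 0.15, 'joint_positions': array([-2.3917, 17.8484,  0.8024, 86.6716, -0.2506, 75.5834, -1.5584]), 'dq': array([ 0.0372, -0.1444, -0.0095, -0.3027, -0.0753,  0.0519,  0.0113]), 'joint_torque': array([  0.001 , -38.0271,   0.1465, -23.0848,   0.0122,   0.0097,
        -0.    ]), 'tool_pos': array([0.5494, 0.    , 0.2305]), 'eef_rot': array([-179.8985,    0.0061,   90.0067]), 'contact_force': array([0.5459, 0.2517, 0.4999]), 'torque': array([ 0.0029,  0.0078, -0.0197]), 'gripper_force': 0.0, 'finger_gap': 1.0034101755352463}
```

View pics/scene0.png

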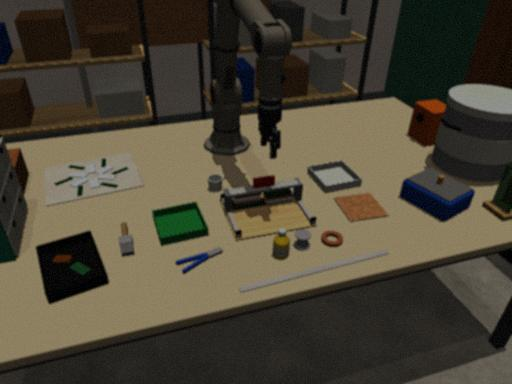

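View pics/side0.png

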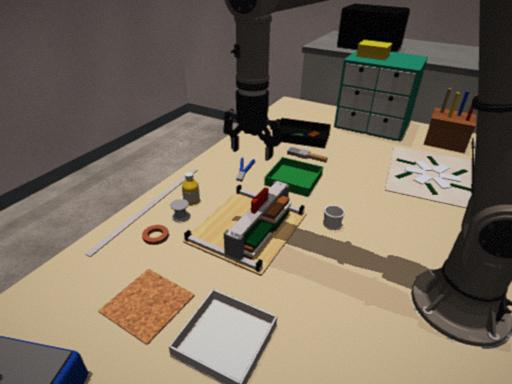

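View pics/wrist0.png

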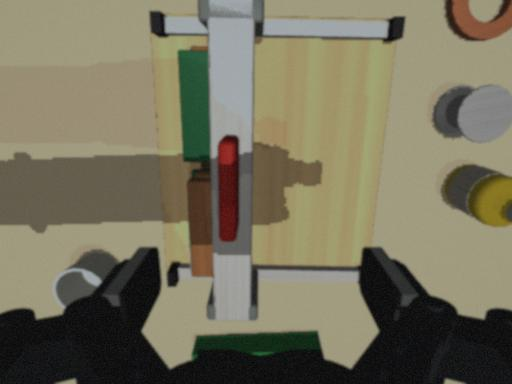

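```bash
cat > h.py <<'E'
import cv2,numpy as np
from scipy.spatial.transform import Rotation as Ro
from station import robot
np.set_printoptions(precision=4,suppress=True)
F=np.diag([1.,-1,-1])
def view(n,save=None):
    """image, K, R (cam cv->world), C"""
    c=robot.calibration(n); K=np.array(c["mtx"])
    if n=="wrist":
        s=robot.sense(); T=np.eye(4)
        T[:3,:3]=Ro.from_euler("xyz",s["eef_rot"],degrees=True).as_matrix(); T[:3,3]=s["tool_pos"]
        T=T@np.array(c["T_tool_cam"])
    else: T=np.linalg.inv(np.array(c["extrinsics"]))
    im=robot.grab_frame(n)
    if save: cv2.imwrite(f"pics/{save}.png",im[:,:,::-1])
    return im,K,T[:3,:3]@F,T[:3,3]
def rays(v,px):
    px=np.atleast_2d(np.asarray(px,float)); d=np.c_[px,np.ones(len(px))]@np.linalg.inv(v[1]).T@v[2].T
    return d/np.linalg.norm(d,axis=1,keepdims=True)
def onplane(v,px,z):
    d=rays(v,px); return v[3]+d*((z-v[3][2])/d[:,2])[:,None]
def tri(v1,p1,v2,p2):
    A=np.zeros((3,3));b=np.zeros(3)
    for v,p in((v1,p1),(v2,p2)):
        d=rays(v,p)[0]; M=np.eye(3)-np.outer(d,d); A+=M; b+=M@v[3]
    return np.linalg.solve(A,b)
def proj(v,P):
    q=(np.atleast_2d(P)-v[3])@v[2]@v[1].T; return q[:,:2]/q[:,2:]
def hsv(v): return cv2.cvtColor(v[0],cv2.COLOR_RGB2HSV)
def blobs(m,amin=150):
    cs,_=cv2.findContours(m.astype(np.uint8)*255,cv2.RETR_EXTERNAL,cv2.CHAIN_APPROX_NONE)
    return sorted([c[:,0] for c in cs if cv2.contourArea(c)>amin],key=lambda c:-cv2.contourArea(c))
def rect(v,c,z):
    """contour -> min-area rectangle on plane z: centre xy, (short,long), yaw deg of the long side (-90..90)"""
    p=onplane(v,c,z)[:,:2].astype(np.float32); (x,y),(w,h),a=cv2.minAreaRect(p*1000)
    if w>h: w,h=h,w
    else: a+=90
    return np.array([x,y])/1000,(w,h),(a+90)%180-90
def down(yaw): return [180,0,yaw]
E
python3 - <<'E'
from h import *
v=view("scene")
for n,p in dict(green=(180,222),white=(334,177),mat=(361,207),rack=(265,208),pot=(215,187),bottle=(281,250),spool=(303,243),foil=(332,239)).items(): print(n,onplane(v,p,0.0)[0][:2])
w=view("wrist"); H=hsv(w)
red=((H[...,0]<8)|(H[...,0]>172))&(H[...,1]>150)&(H[...,2]>60)
c=blobs(red)[0]; print(c.min(0),c.max(0),rect(w,c,.132),rect(w,c,.116))
caps=[(157,24),(396,28),(173,275),(369,275)]; print(onplane(w,caps,.02))
for p in [(194,100),(202,230),(300,150),(60,80),(30,180)]: print(p,H[p[1],p[0]])
E
```

```text
green [ 0.5299 -0.3095]
white [0.414  0.3445]
mat [0.6328 0.3436]
rack [0.5368 0.0024]
pot [ 0.3473 -0.1399]
bottle [ 0.7686 -0.0239]
spool [0.7574 0.0576]
foil [0.7666 0.1581]
[218 139] [236 240] (array([ 0.5245, -0.0002]), (13.041569709777832, 78.52369689941406), 88.77393341064453) (array([ 0.5228, -0.0051]), (13.90649127960205, 83.73138427734375), 88.77397155761719)
[[ 0.4509  0.1326  0.02  ]
 [ 0.6783  0.1287  0.02  ]
 [ 0.4461 -0.1365  0.02  ]
 [ 0.6766 -0.1365  0.02  ]]
(194, 100) [ 69 145  79]
(202, 230) [ 12 134  76]
(300, 150) [ 23  89 160]
(60, 80) [ 21  60 153]
(30, 180) [ 22  57 103]
```

```bash
python3 - <<'E'
from h import *
def red(v):
    H=hsv(v); return blobs(((H[...,0]<8)|(H[...,0]>172))&(H[...,1]>150)&(H[...,2]>60))[0]
v1=view("wrist"); c1=red(v1)
robot.move_to([.5245,-.03,.20],down(90)); robot.pause(.3)
v2=view("wrist",save="w1"); c2=red(v2)
ctr=lambda c:np.array(cv2.minAreaRect(c.astype(np.float32))[0])
P=tri(v1,ctr(c1),v2,ctr(c2)); print("handle tri",P, "rect@.132",rect(v2,c2,.132))
robot.move_to([.39,0,.15],down(90)); robot.gripper_to(0.0)
robot.line_to([.39,0,.02],velocity=.15); robot.pause(.3); f0=robot.sense()["contact_force"]
print(robot.line_to([.39,0,-.02],velocity=.02,f_stop=4)); s=robot.sense(); print(s["tool_pos"],f0,s["contact_force"],s["time_s"])
robot.line_to([.39,0,.2]); robot.gripper_to(0.5); print(robot.sense()["finger_gap"],robot.sense()["time_s"])
E
```

```text
handle tri [ 0.5237 -0.0003  0.1255] rect@.132 (array([ 0.5236, -0.0008]), (12.345926284790039, 76.97129821777344), 89.02601623535156)
True
[ 0.39   -0.      0.0001] [ 0.2572 -0.4473 -0.3977] [-0.7471 -1.2218  5.5252] 4.7833
0.5038417419295186 6.75
```

```bash
python3 - <<'E'
from h import *
a=np.radians(-1); ux=np.array([np.cos(a),np.sin(a),0]); p=np.array([.5237,-.0005,.100])
robot.gripper_to(.7)
robot.move_to(p+[0,0,.08],down(89)); robot.line_to(p,velocity=.12); robot.gripper_to(0,force=40)
print(robot.sense()["finger_gap"])
print(robot.line_to(p+ux*.14,velocity=.06,f_stop=14)); s=robot.sense(); print(s["tool_pos"],s["contact_force"])
robot.gripper_to(.6); q=robot.sense()["tool_pos"]; robot.line_to(q+[0,0,.09])
robot.move_to([.53,-.05,.26],down(90)); robot.pause(.3)
np.save("clampback.npy",q)
view("wrist",save="w2"); print(robot.sense()["time_s"])
E
```

```text
0.1575586127969901
True
[ 0.6247 -0.0025  0.1007] [-3.0088  0.6346  4.6151]
12.65
```

View pics/w2.png

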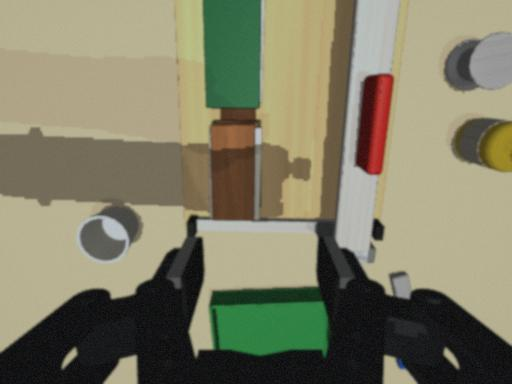

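```bash
python3 - <<'E'
from h import *
import pickle
V={}
def go(k,p):
    robot.move_to(p,down(90)); robot.pause(.25); V[k]=view("wrist",save=k)
go("s1",[.47,-.01,.28]); go("s2",[.54,-.01,.28])
go("m1",[.56,.29,.26]); go("m2",[.49,.29,.26])
go("g1",[.49,-.34,.26]); go("g2",[.55,-.34,.26])
pickle.dump(V,open("V.pkl","wb")); print(robot.sense()["time_s"])
cv2.imwrite("pics/mos.png",np.vstack([np.hstack([cv2.resize(V[k][0],(400,300)) for k in r]) for r in(("s2","m1"),("m2","g2"))])[:,:,::-1])
E
```

```text
19.375
```

View pics/mos.png

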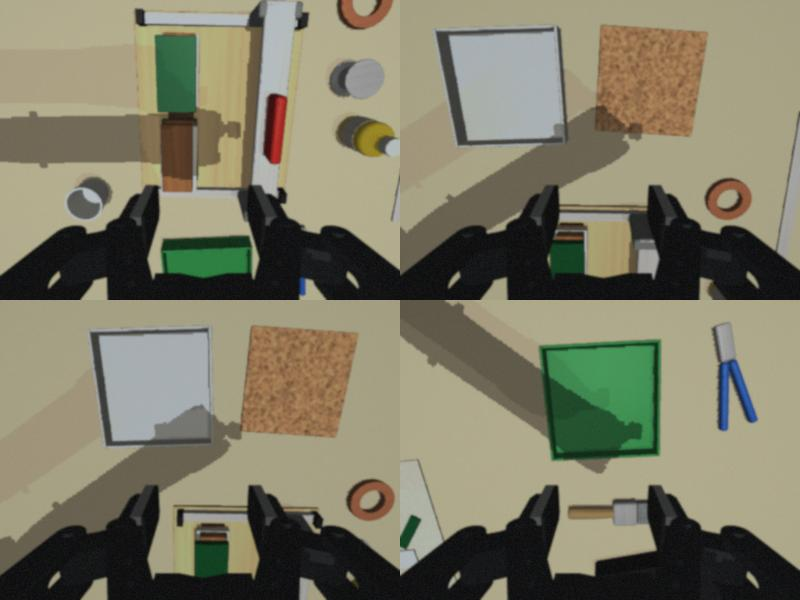

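```bash
cat >> h.py <<'E'
K3=np.ones((3,3),np.uint8)
def mask(v,kind):
    H=hsv(v); h,s,b=[H[...,i].astype(int) for i in range(3)]
    m={"green":(h>50)&(h<85)&(s>110)&(b>25),"white":(s<45)&(b>45),"mat":(h<19)&(s>85)&(b>45),"wood":(h<19)&(s>95)&(b>35),"pale":(s<40)&(b>90)}[kind].astype(np.uint8)
    return cv2.morphologyEx(cv2.morphologyEx(m,cv2.MORPH_CLOSE,K3,iterations=2),cv2.MORPH_OPEN,K3,iterations=2)
def find(v,kind,near,z,dims,tol=.06):
    """blob nearest the expected place/size -> (score, rect, contour)"""
    out=[]
    for c in blobs(mask(v,kind)):
        r=rect(v,c,z); d=np.linalg.norm(r[0]-near[:2])
        if d<tol: out.append((d+abs(r[1][0]-dims[0])/1e3+abs(r[1][1]-dims[1])/1e3,r,c))
    return min(out,key=lambda o:o[0])
E
python3 - <<'E'
from h import *
import pickle
V=pickle.load(open("V.pkl","rb"))
def two(n,kind,ks,near,z,dims):
    o=[]
    for k in ks:
        try: d,r,c=find(V[k],kind,near,z,dims); o.append(c); print(n,k,r)
        except ValueError: print(n,k,"none",[rect(V[k],c,z) for c in blobs(mask(V[k],kind))][:4])
    if len(o)==2:
        # triangulate the far-left / far-right image corners of the quads
        for f in (lambda c:c[np.argmin(c@[1,1])],lambda c:c[np.argmax(c@[1,-1])],lambda c:c[np.argmax(c@[1,1])],lambda c:c[np.argmin(c@[1,-1])]):
            print("   ",tri(V[ks[0]],f(o[0]),V[ks[1]],f(o[1])))
two("gtop","green",("s1","s2"),(.507,.06),.056,(54,100))
two("spac","wood",("s1","s2"),(.507,-.06),.072,(44,100))
two("tw","white",("m1","m2"),(.42,.345),.035,(160,160))
two("mat","mat",("m1","m2"),(.633,.344),.006,(150,150))
two("tg","green",("g1","g2"),(.53,-.31),.035,(160,160))
E
```

```text
gtop s1 (array([0.502 , 0.0557]), (50.69723892211914, 97.18199920654297), 89.37193298339844)
gtop s2 (array([0.5023, 0.0556]), (50.24169921875, 97.52146911621094), 89.38153839111328)
    [0.479  0.1046 0.0514]
    [0.5277 0.1036 0.0508]
    [0.5258 0.0081 0.0561]
    [0.4772 0.0089 0.0568]
spac s1 (array([ 0.5011, -0.0493]), (44.80214309692383, 114.78070831298828), -88.0138156414032)
spac s2 (array([ 0.5205, -0.0481]), (114.88920593261719, 132.345947265625), -0.0729217529296875)
    [0.4756 0.0167 0.1514]
    [0.4937 0.0778 0.5069]
    [ 0.5204 -0.1065  0.0706]
    [ 0.4806 -0.105   0.071 ]
tw m1 (array([0.4256, 0.3351]), (161.85231018066406, 166.35020446777344), 1.5982774496078491)
tw m2 (array([0.4235, 0.3349]), (161.75189208984375, 162.1077880859375), -88.3840320110321)
    [0.3424 0.4128 0.0355]
    [0.5026 0.4171 0.0133]
    [0.5041 0.2562 0.0301]
    [0.3468 0.2555 0.038 ]
mat m1 (array([0.6263, 0.3412]), (148.77755737304688, 149.34243774414062), 86.07688903808594)
mat m2 (array([0.626 , 0.3414]), (148.65985107421875, 149.144775390625), -3.9652938842773438)
    [0.5587 0.4201 0.005 ]
    [ 0.7072  0.4107 -0.0004]
    [0.6942 0.2635 0.0053]
    [0.5482 0.273  0.0037]
tg g1 (array([ 0.5471, -0.313 ]), (156.84295654296875, 156.94068908691406), -87.40727210044861)
tg g2 (array([ 0.5473, -0.313 ]), (156.86541748046875, 156.95594787597656), -87.34313178062439)
    [ 0.4665 -0.2392  0.0367]
    [ 0.6216 -0.2321  0.0343]
    [ 0.6283 -0.3873  0.0342]
    [ 0.4738 -0.3934  0.0366]
```

```bash
cat >> h.py <<'E'
ZH=.15
def ax(yaw):
    a=np.radians(yaw); return np.array([np.cos(a),np.sin(a)]),np.array([np.sin(a),-np.cos(a)])
def gap(): return robot.sense()["finger_gap"]*85
def fz(): return robot.sense()["contact_force"][2]
def pick(xy,yaw,under,thick,width,kind,force=60,dz=None):
    """grasp the plate; returns (offset of its centre along tool x, TCP height above its underside)"""
    dz=(.002 if kind=="wood" else -.002) if dz is None else dz
    z=under+dz; robot.gripper_to(min(1,(width+.024)/.085))
    robot.move_to([*xy,ZH],down(yaw)); robot.pause(.15); f0=fz()
    robot.line_to([*xy,z],velocity=.15); robot.gripper_to(0,force=force)
    robot.line_to([*xy,z+.03],velocity=.1); robot.line_to([*xy,ZH],velocity=.15); robot.pause(.25)
    v=view("wrist",save=f"hold{int(robot.sense()['time_s'])}"); tx,ty=ax(yaw); off=0
    try:
        d,r,c=find(v,kind,np.array(xy),ZH-dz+thick,(width*1e3,100)); off=(r[0]-xy)@tx; print("held",r,"across",round((r[0]-xy)@ty,4))
    except ValueError: print("held: no blob")
    print("pick gap",round(gap(),1),"dF",round(fz()-f0,2),"off",round(off,4),"t",robot.sense()["time_s"])
    return off,dz
def place(xy,yaw,under,off,dz,width,corner=None,zh=ZH):
    """set down with the plate's centre at xy; waits for contact"""
    p=np.array(xy)-off*ax(yaw)[0]; z=under+dz
    robot.line_to([*p,z+.012],velocity=.15); robot.pause(.2)
    hit=robot.line_to([*p,z-.004],velocity=.02,f_stop=4); zz=robot.sense()["tool_pos"][2]
    print("contact",hit,"z-err",round(zz-z,4),"gap",round(gap(),1))
    robot.gripper_to((width+.008)/.085); robot.line_to([*p,zz+.03],velocity=.08); robot.line_to([*p,zh],velocity=.25)
    return zz-z
def go(xy,yaw,z=ZH):
    robot.line_to([*xy,z],down(yaw),velocity=.3); robot.pause(.2); print("at",xy,"gap",round(gap(),1),"fz",round(fz(),2))
MAT=np.array([.626,.3413])
E
python3 - <<'E'
from h import *
o=pick([.5005,-.056],89.4,.056,.016,.044,"wood")
go(MAT,86); view("wrist",save="hov1")
place(MAT,86,.006,*o,.044)
robot.move_to([*MAT-[.0,.05],.24],down(86)); robot.pause(.2); v=view("wrist",save="after1")
print([rect(v,c,.022) for c in blobs(mask(v,"wood"))][:3],robot.sense()["time_s"])
a=[cv2.imread(f) for f in("pics/hov1.png","pics/after1.png")]; import glob
a.insert(0,cv2.imread(sorted(glob.glob("pics/hold*"))[-1]))
cv2.imwrite("pics/mos2.png",cv2.resize(np.hstack(a),(798,200)))
E
```

```text
held (array([ 0.4991, -0.0529]), (55.41926574707031, 94.19298553466797), 89.01860046386719) across -0.0015
pick gap 42.1 dF -0.29 off 0.0031 t 23.4333
at [0.626  0.3413] gap 42.2 fz -1.69
contact True z-err 0.0018 gap 42.3
[(array([0.6268, 0.3423]), (141.50637817382812, 141.79653930664062), -3.9852142333984375), (array([0.7641, 0.164 ]), (62.398921966552734, 73.33873748779297), -62.130014419555664)] 29.1333
```

View pics/mos2.png

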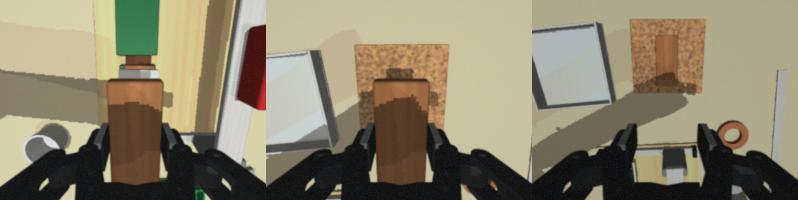

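```bash
python3 - <<'E'
import cv2,numpy as np,glob
a=[cv2.imread(sorted(glob.glob("pics/hold*"))[-1]),cv2.imread("pics/after1.png")]
cv2.imwrite("pics/z1.png",np.hstack([a[0][120:384,130:390],cv2.resize(a[1][20:200,180:380],None,fx=1.467,fy=1.467)[:264]]).repeat(1,0))
E
```

```text
(no output)
```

View pics/z1.png

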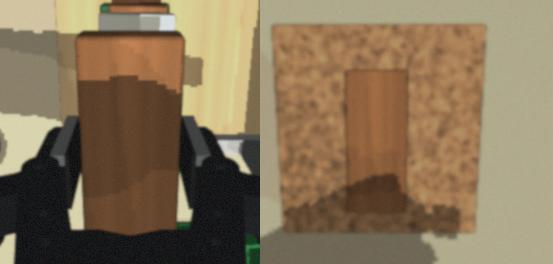

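```bash
python3 - <<'E'
from h import *
v=view("wrist"); print(robot.sense()["tool_pos"])
p=onplane(v,[(237.9,67.7),(280.2,67.7),(280.2,164.5),(238.6,164.5)],.022)[:,:2]; print(p,p.mean(0))
d,r,c=find(v,"mat",MAT,.006,(150,150)); print("mat",r)
E
```

```text
[0.625  0.2918 0.2379]
[[0.6077 0.3864]
 [0.6497 0.3835]
 [0.6445 0.2852]
 [0.5997 0.2883]] [0.6254 0.3358]
mat (array([0.6265, 0.3412]), (148.07708740234375, 148.8499298095703), -4.0226593017578125)
```

```bash
python3 - <<'E'
s=open("h.py").read()
a=s.index("        d,r,c=find(v,kind,np.array(xy),ZH-dz+thick"); b=s.index("    except ValueError: print(\"held: no blob\")")
s=s[:a]+'''        top=ZH-dz+thick; d,r,c=find(v,kind,np.array(xy),top,(width*1e3,100)); q=onplane(v,c,top)[:,:2]-xy
        q=q[abs(q@ty)<.018]@tx; off=q.max()-.05-.023*thick/(v[3][2]-top+thick)
'''+s[b:]
s+='''
def tray_at(kind,near):
    """tray centre and yaw from its two far rim corners, seen past the held plate"""
    v=view("wrist",save=f"tray{int(robot.sense()['time_s'])}")
    for c in blobs(mask(v,kind)):
        P=onplane(v,[c[np.argmin(c@[1,1])],c[np.argmax(c@[1,-1])]],.035)[:,:2]; e=P[1]-P[0]; L=np.linalg.norm(e)
        if .145<L<.172:
            e/=L; ctr=P.mean(0)-.08*np.array([-e[1],e[0]]); yaw=np.degrees(np.arctan2(e[1],e[0])); print("tray",kind,ctr,round(yaw,1),"L",round(L,4)); return ctr,yaw
    print("tray not seen"); return None
TR={"white":(np.array([.4245,.335]),1.6),"green":(np.array([.5472,-.313]),2.6)}
def totray(kind,side,o):
    near,yaw=TR[kind]; go(near+side*.03*ax(90+yaw)[1],90+yaw); t=tray_at(kind,near)
    if t is None: t=(near,yaw)
    ctr,yaw=t; u=ax(90+yaw)[1]
    place(ctr+side*.0295*u,90+yaw,.004,*o,.054)
    return ctr,yaw
def push(ctr,yaw,side):
    u=ax(90+yaw)[1]; p=ctr-side*.031*u; robot.gripper_to(0)
    robot.line_to([*p,.06],down(90+yaw),velocity=.25); robot.line_to([*p,.009],velocity=.1); robot.pause(.15)
    hit=robot.line_to([*ctr+side*.004*u,.009],velocity=.05,f_stop=6); print("push hit",hit,robot.sense()["tool_pos"])
    q=robot.sense()["tool_pos"][:2]-side*.004*u; robot.line_to([*q,.009],velocity=.05); robot.line_to([*q,ZH],velocity=.25)
'''
open("h.py","w").write(s)
E
python3 - <<'E'
from h import *
robot.move_to([.5,.05,.2],down(90))
o=pick([.5005,-.058],89.4,.044,.012,.054,"pale")
robot.line_to([.47,.12,ZH],velocity=.3)
ctr,yaw=totray("white",-1,o); 
push(ctr,yaw,-1)
robot.move_to([*ctr-[0,.06],.26],down(90)); robot.pause(.2); view("wrist",save="after2"); print(robot.sense()["time_s"])
import glob; g=lambda k:cv2.imread(sorted(glob.glob(f"pics/{k}*"))[-1])
cv2.imwrite("pics/mos3.png",cv2.resize(np.hstack([g("hold"),g("tray"),g("after2")]),(798,200)))
E
```

```text
pick gap 52.1 dF -2.1 off -0.0046 t 33.9583
at [0.3945 0.3342] gap 51.6 fz -1.37
tray white [0.4234 0.3348] 1.5 L 0.1579
contact True z-err 0.0018 gap 51.7
push hit False [0.4194 0.3346 0.009 ]
43.7333
```

View pics/mos3.png

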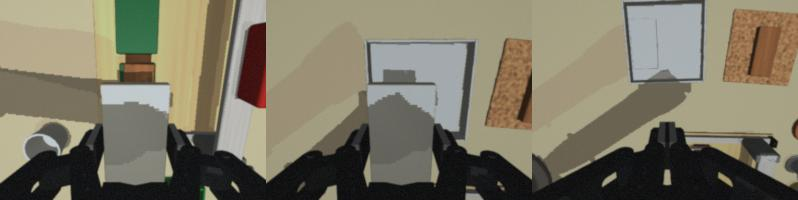

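```bash
python3 - <<'E'
from h import *
PILE=np.array([.6254,.3358])
robot.move_to([.5,.05,.2],down(90))
o=pick([.5005,-.059],89.4,.028,.016,.044,"wood")
robot.line_to([.56,.2,ZH],velocity=.3); go(PILE,86)
place(PILE,86,.022,*o,.044)
robot.move_to([*MAT-[.0,.06],.24],down(86)); robot.pause(.2); view("wrist",save="after3")
robot.move_to([.5,.05,.2],down(90))
o=pick([.5005,-.06],89.4,.016,.012,.054,"green")
robot.line_to([.51,-.15,ZH],velocity=.3)
ctr,yaw=totray("green",-1,o); push(ctr,yaw,-1)
robot.move_to([*ctr-[.03,.05],.26],down(90)); robot.pause(.2); view("wrist",save="after4"); print(robot.sense()["time_s"])
import glob; g=lambda k,i=-1:cv2.imread(sorted(glob.glob(f"pics/{k}*"))[i])
cv2.imwrite("pics/mos4.png",cv2.resize(np.vstack([np.hstack([g("hold",-2),g("after3")]),np.hstack([g("tray"),g("after4")])]),(780,585)))
E
```

```text
pick gap 42.5 dF -0.61 off 0.0006 t 48.85
at [0.6254 0.3358] gap 42.0 fz -0.88
contact True z-err 0.0017 gap 42.3
pick gap 52.1 dF 0.15 off 0.0011 t 59.6083
at [ 0.5172 -0.3144] gap 51.9 fz -1.68
tray green [ 0.5477 -0.3149] 2.7 L 0.1557
contact True z-err 0.0017 gap 51.9
push hit False [ 0.5438 -0.315   0.009 ]
68.8833
```

View pics/mos4.png

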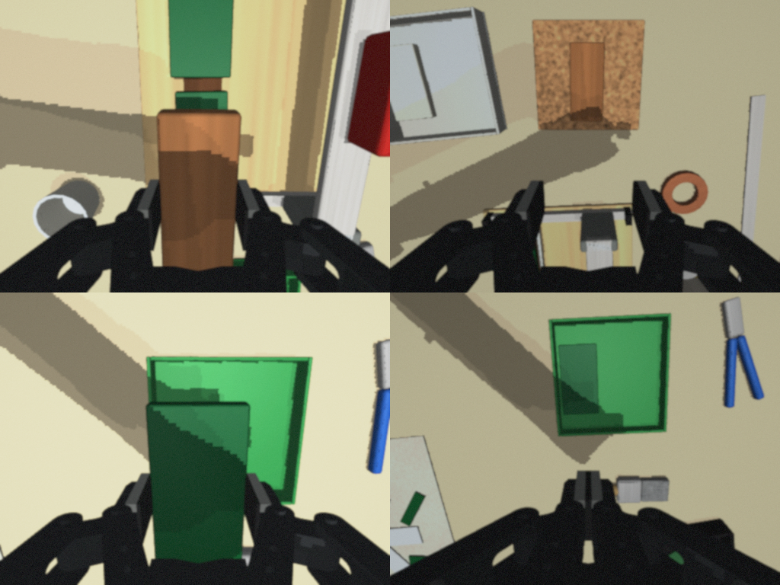

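```bash
python3 - <<'E'
from h import *
PILE=np.array([.6254,.3358])
def chk(w):
    assert abs(gap()-w)<4,gap()
robot.move_to([.5,-.05,.2],down(90))
o=pick([.502,.0565],89.4,.044,.012,.054,"green"); chk(52)
robot.line_to([.51,-.15,ZH],velocity=.3); chk(52)
totray("green",1,o)
robot.move_to([.52,-.36,.26],down(90)); robot.pause(.2); view("wrist",save="after5")
robot.move_to([.5,-.05,.2],down(90))
o=pick([.502,.0565],89.4,.028,.016,.044,"wood"); chk(42)
robot.line_to([.56,.2,ZH],velocity=.3); go(PILE,86); chk(42); view("wrist",save="hov6")
place(PILE,86,.038,*o,.044)
robot.move_to([*MAT-[.0,.06],.26],down(86)); robot.pause(.2); view("wrist",save="after6"); print(robot.sense()["time_s"])
import glob; g=lambda k,i=-1:cv2.imread(sorted(glob.glob(f"pics/{k}*"))[i])
cv2.imwrite("pics/mos5.png",cv2.resize(np.vstack([np.hstack([g("hold"),g("after5")]),np.hstack([g("hov6"),g("after6")])]),(780,585)))
E
```

```text
pick gap 51.9 dF -1.07 off -0.0013 t 74.15
at [ 0.5772 -0.3116] gap 51.9 fz -2.17
tray green [ 0.5474 -0.3145] 2.5 L 0.1558
contact True z-err 0.0017 gap 51.6
pick gap 42.0 dF -0.74 off 0.0027 t 84.9833
at [0.6254 0.3358] gap 42.1 fz -0.93
contact True z-err 0.0017 gap 42.1
90.1833
```

View pics/mos5.png

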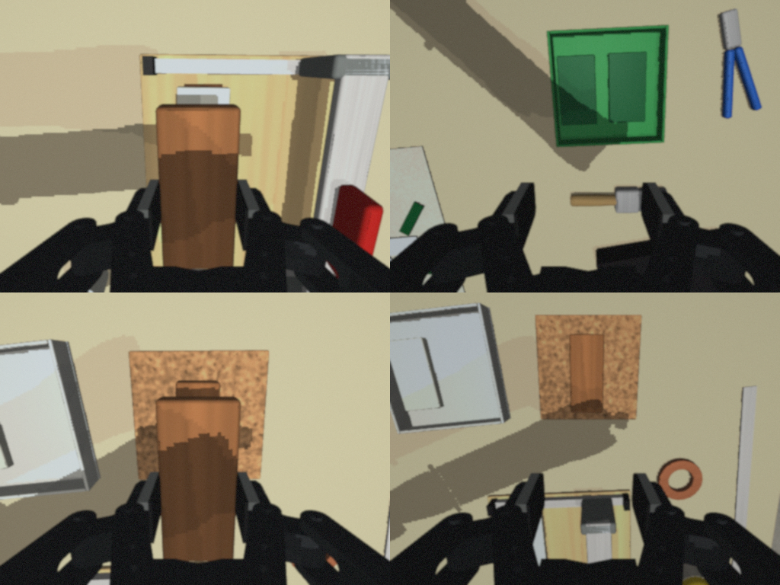

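```bash
python3 - <<'E'
from h import *
robot.move_to([.5,.12,.2],down(90))
o=pick([.502,.058],89.4,.016,.012,.054,"pale"); assert abs(gap()-52)<4
robot.line_to([.47,.14,ZH],velocity=.3); assert abs(gap()-52)<4
totray("white",1,o)
robot.move_to([.45,.27,.26],down(90)); robot.pause(.2); v=view("wrist",save="after7")
robot.move_to([.48,-.02,.28],down(90)); robot.pause(.2); view("wrist",save="after8"); print(robot.sense()["time_s"])
g=lambda k:cv2.imread(f"pics/{k}.png")
cv2.imwrite("pics/mos6.png",cv2.resize(np.hstack([g("after7"),g("after8")]),(790,296)))
E
```

```text
pick gap 51.7 dF -2.93 off 0.0017 t 95.0
at [0.4545 0.3358] gap 51.6 fz -1.16
tray white [0.417  0.3523] 1.5 L 0.1591
contact True z-err 0.0017 gap 51.7
101.9833
```

View pics/mos6.png

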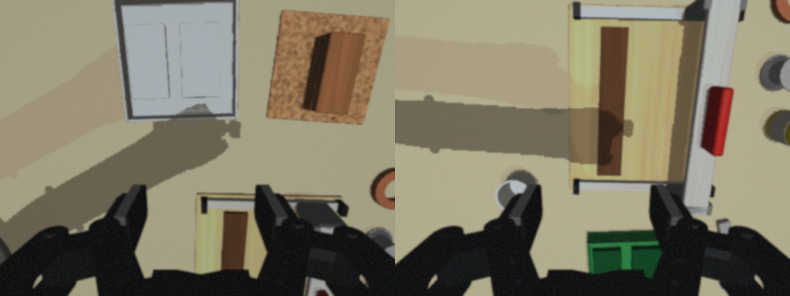

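```bash
python3 - <<'E'
from h import *
q=np.load("clampback.npy"); q[2]=.1; a=np.radians(-1); ux=np.array([np.cos(a),np.sin(a),0])
robot.gripper_to(.7); robot.move_to(q+[0,0,.08],down(89)); robot.line_to(q,velocity=.12); robot.gripper_to(0,force=40); print(gap())
print(robot.line_to(q-ux*.14,velocity=.06,f_stop=14)); s=robot.sense(); print(s["tool_pos"],np.linalg.norm(s["tool_pos"]-q))
robot.gripper_to(.6); p=robot.sense()["tool_pos"]; robot.line_to(p+[0,0,.1])
robot.move_to([.54,-.04,.28],down(90)); robot.pause(.3); v=view("wrist",save="end"); S=view("side",save="endside"); print(robot.sense()["time_s"])
H=hsv(v); c=blobs(((H[...,0]<8)|(H[...,0]>172))&(H[...,1]>150)&(H[...,2]>60))[0]; print(rect(v,c,.132))
cv2.imwrite("pics/mos7.png",cv2.resize(np.hstack([v[0],S[0]])[:,:,::-1],(790,296)))
E
```

```text
13.35152362373759
True
[ 0.5049 -0.0001  0.1006] 0.119325530914446
108.1417
(array([ 0.5055, -0.0014]), (12.900385856628418, 76.03305053710938), 87.78375244140625)
```

View pics/mos7.png

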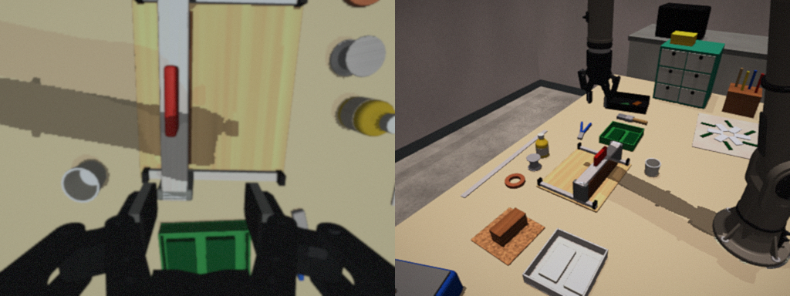

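The bar travelled 119 mm to its stop, so it is home. Both trays hold two plates lying flat, the spacers are piled neatly on the mat, and the other things on the bench haven't moved.

```bash
python3 -c "
from station import robot
print(robot.close_job())"
```

```text
the job is handed in; nothing more can be done
None
```

The job is done and handed in at about 108 s: the bar was slid back and then home again, two green and two white plates lie flat in their trays, the three spacers are piled about 5 mm off the mat's centre, and nothing else on the bench was moved.

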